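# Slide the flat trinket case to the step's edge and add it to the pile

### The arm

A 6-joint arm with a two-finger parallel gripper is mounted at the origin on the work surface. World frame = base frame: x ahead of the robot, y to its left, z up, the work surface at z = 0. Lengths are in m, angles in rad, forces in N, time in s.
With the tool pointing down it reaches from about 0.3 to 0.825 m from the base axis. Payload 5.4 kg.
Tool frame: the origin (TCP) lies at the centre of the arm's flange, where the gripper is bolted on; the fingertips stand 190 mm ahead of it and the grasp point (between the pads) lies 171 mm ahead of it (r.grasp_offset is the distance from the TCP to the grasp point, in m); z points along the fingers, x is the direction in which the jaws open and shut, and the axes are right-handed (so a half turn about z gives the same grasp; the last joint's range is limited). The gripper opens to 92 mm and grips with 3 to 60 N. Pads are 20 mm wide; open, the fingers measure 128 mm over their backs; the gripper's body (75 mm by 189 mm) begins 69 mm behind the grasp point.
Start: joints at [1.074, 0.158, 1.597, -0, 1.386, -0.21], TCP at [0.163, 0.551, 0.405] pointing down, gripper open.
Joint ranges: [-2.91, 2.91], [-0.94, 2.29], [0.18, 2.7], [-1.29, 4.43], [0.17, 2.64], [-3, 3]. Speed limits (rad/s): [2.57, 2.57, 3.14, 3.14, 3.14, 3.14].

### API

Orientations are given as a unit quaternion [w, x, y, z].
In Python, from plant import get_state, snapshot, r, finder gives the robot as it stands. The module is installed in compiled form; this text tells all that it offers.
- The arm moves only by the tool arm_command, never from a script. Its argument "moves" is a list of rows, each a list of 5 numbers: the shift along the tool's x, y, z in cm, then the turn about the tool's z in degrees, then the opening, from 0 (shut) to 1 (fully open). In form: [[dx, dy, dz, turn, jaw], ...]. A call has 1 to 20 rows; each row is the pose to reach, as a shift and turn from the pose commanded when the call began, along the tool's axes at that moment; what a row does not reach only later rows make up. A row lasts 1/12 s, in which the tool goes at most 41.7 mm and 7.16 degrees, less where a joint would pass 70% of its speed; a pose out of reach is approached as far as the arm can. A call with a gripper value outside its range is refused whole. The fingers move at their own pace and stop on an object; the grip force is fixed at half the most. Time passes only in rows, so rows that repeat a pose let the fingers close. It gives the time, the measured TCP pose, the force and the opening at its end, in the units of the state.
- get_state(): the state, without advancing time (a new reading comes with each control period).
- snapshot(name): name is "scene" or "side" or "wrist"; returns a dict with "color" (384x512x3 uint8, blue, green, red), "mtx" (3x3 intrinsics, pixels), "distortion" ([k1, k2, p1, p2, k3] as OpenCV has them; the pictures are not rectified), "camera_from_world" (4x4, takes a point from world to camera coordinates). Camera axes: x right, y up, looking along -z (the intrinsics and any distortion apply to the point x, -y, -z); pixel columns grow to the right and rows downward; lengths in m; the calibration is good to about 2 mm. A picture is of the moment at which its call begins. There is no depth.
- r.job_done(): hands the job in, once; it reports no verdict.
Trained networks look in a picture, given as the dict that the camera call returned (one of the last four; its "shot" number tells which), for a name from the list of things; names that differ only in an ending like _2 or _b are one class to them, and where a whole thing is asked for, a point or a joint stands for the part that bears it (a point fixed in the world has none). Each returns a list of dicts, best first, with "confidence" (0 to 1); they miss things now and then, are a little off and sometimes report something else, mostly with a low value. They report only what shows in the picture. A call takes as long as a camera call.
- finder.silhouettes(label, picture): "mask" (384x512 bool, what is visible of it) and "position" ([row, column] in pixels, amid what is visible of it).
The state is a dict: "t": time; "qpos": joint angles; "dq": joint speeds; "joint_efforts": joint torques, N m; "tool_pos": TCP position; "ee_rot": TCP orientation; "wrist_force": force on the tool from outside, world axes, zero at the start; "ft_torque": the same for the moment, N m; "finger_gap": finger opening in m.
Only numpy, scipy, OpenCV 4.12 (cv2) and the standard library are available. Lean on these libraries where they do the work, as an engineer would, in place of code of your own. Each camera call takes 0.05 s, during which the arm holds its last target.

### The job

On the fan and trinket stall, draw the flat rectangular wooden case along its lane on the display step until about a third of it sticks out over the near edge, the one towards the robot. Then grip the part that sticks out and lay the case flat on top of the pile of two narrow hairpin boxes, centred and lined up lengthwise with them, without shoving the pile out of place.

Things in the scene. Friction and masses are not known exactly. Their poses are not given: they have to be found in the camera images.
- case: Flat rectangular case, dark wood rim round a lighter panel, 120 mm long (x), 50 wide (y), 10 thick, about 70 g. Origin: centre of its underside. Loose in one of the step's three lanes, x along the lane, starting 20 to 40 mm back from the near edge, 40 to 60 mm of bare deck behind it. The other lanes, in any order, hold a toothed comb and a round-ended paperweight with a brass knob.
- step: Fixed block of light wood, 200 mm deep (x), 193 wide (y), deck 45 mm above the table. Origin: centre of its underside, at table height. x points away from the robot along the lanes: near edge at x = -100 mm. Four lips, 6 mm wide, 8 mm above the deck, make three lanes 56 mm wide centred at y = -62, 0, +62 mm, open at both ends. Between case and lip are 3 mm, too little for a finger.
- pile_top: Upper of two equal loose hairpin boxes stacked on the table, medium brown wood, each 140 mm long (x), 36 wide (y), 14 thick, 180 g; x points roughly away from the robot. Origin: centre of its underside, 14 mm above the table; its top is 28 mm above the table. The case reaches 7 mm past it on each side.

How it is judged:
On the way:
1. the case lies flat on the step and sticks out at least 20 mm over its near edge, without tipping off (x of case in the frame of step between -0.102 and -0.06 m and z of case in the frame of step between 0.04 and 0.05 m and angle between case's own z axis and vertical below 0.12 rad), for 0.2 s.
At the end, for the whole second after the job is handed in: The case lies flat and at rest on the upper hairpin box, its centre within 18 mm of that box's centre and its length within 15 degrees of the box's; the upper box is still level on the lower one and within 30 mm of where it started (horizontal distance between case and pile_top below 0.018 m and angle between the x axis of case and the x axis of pile_top, either way round below 0.26 rad and z of case in the frame of pile_top between 0.01 and 0.018 m and angle between each of case, pile_top's own z axis and vertical below 0.1 rad and distance of pile_top from where it was at the start of the episode below 0.03 m and height (world z) of pile_top above 0.01 m and linear speed of each of case, pile_top below 0.02 m/s); the robot touches nothing.
It also fails if it takes over 53 s, if anything falls off the work surface, if the arm or the gripper's body presses on something with over 40 N, if the wrist force passes 120 N, or if a joint passes its speed limit or range.

## Working session

There is one attempt and no reset: what is moved stays moved. The work goes in short steps, Python scripts to look and compute and a tool call to move; the robot and the scene stay as the last step left them, time stands still between calls to the robot, and variables do not carry over. Pictures are saved under pics/ and viewed, and the job is handed in when it is done.

Besides the shell and the picture viewer there is one more tool, called after "Emit:" as a command line: name --pt "numbers of a row" for each row, then --argument value for the rest. arm_command: Moves the arm, as the interface text tells. Its arguments: {"type":"object","properties":{"moves":{"type":"array"}},"required":["moves"]}

```bash
mkdir -p pics; cat > h.py <<'E'
import numpy as np, cv2
from plant import get_state, snapshot, r, finder
def save(s,n): cv2.imwrite(f'pics/{n}.png',s['color'])
def ray(s,px):
    # px: Nx2 (col,row) -> origin, dirs world
    px=np.asarray(px,float).reshape(-1,1,2)
    u=cv2.undistortPoints(px,np.array(s['mtx']),np.array(s['distortion'])).reshape(-1,2)
    d=np.c_[u[:,0],-u[:,1],-np.ones(len(u))]
    T=np.array(s['camera_from_world']);R=T[:3,:3];o=-R.T@T[:3,3]
    return o,d@R
def at_z(s,px,z):
    o,d=ray(s,px); return o+d*((z-o[2])/d[:,2])[:,None]
def proj(s,P):
    P=np.asarray(P,float).reshape(-1,3);T=np.array(s['camera_from_world'])
    c=P@T[:3,:3].T+T[:3,3]; c=c*[1,-1,-1]
    return cv2.projectPoints(c.reshape(-1,1,3),np.zeros(3),np.zeros(3),np.array(s['mtx']),np.array(s['distortion']))[0].reshape(-1,2)
E
python3 - <<'E'
from h import *
st=get_state();print({k:np.round(v,3) for k,v in st.items()})
for n in ['scene','side','wrist']:
    s=snapshot(n);save(s,n+'0')
    T=np.array(s['camera_from_world']);print(n,np.round(-T[:3,:3].T@T[:3,3],3))
    for l in ['case','step','pile_top']:
        for f in finder.silhouettes(l,s)[:3]:
            m=f['mask'].astype(np.uint8);c=max(cv2.findContours(m,0,1)[0],key=cv2.contourArea)
            print(l,round(f['confidence'],2),np.round(f['position']),m.sum(),np.round(cv2.boxPoints(cv2.minAreaRect(c))).tolist())
E
```

```text
{'t': np.float64(0.0), 'qpos': array([ 1.074,  0.159,  1.598,  0.   ,  1.386, -0.21 ]), 'dq': array([-0.   , -0.001,  0.   , -0.001,  0.   , -0.001]), 'joint_efforts': array([ 0.0000e+00, -3.8557e+01, -3.2211e+01,  7.0000e-02,  3.8000e-02,
       -0.0000e+00]), 'tool_pos': array([0.163, 0.551, 0.404]), 'ee_rot': array([ 0.   ,  0.801,  0.599, -0.001]), 'wrist_force': array([-1.185,  0.424, -0.409]), 'ft_torque': array([ 0.009, -0.022,  0.047]), 'finger_gap': np.float64(0.092)}
scene [1.086 0.382 0.66 ]
case 0.67 [252. 349.] 1561 [[316.0, 259.0], [365.0, 220.0], [382.0, 241.0], [333.0, 280.0]]
step 0.75 [257. 303.] 6706 [[232.0, 241.0], [304.0, 161.0], [395.0, 244.0], [323.0, 324.0]]
pile_top 0.9 [166. 179.] 891 [[148.0, 178.0], [196.0, 142.0], [206.0, 155.0], [158.0, 191.0]]
side [0.44  0.356 0.584]
case 0.89 [317. 206.] 2734 [[156.0, 314.0], [171.0, 282.0], [244.0, 317.0], [229.0, 349.0]]
step 0.62 [286. 198.] 8918 [[118.0, 310.0], [175.0, 193.0], [297.0, 252.0], [241.0, 369.0]]
pile_top 0.87 [134. 264.] 963 [[231.0, 138.0], [234.0, 122.0], [297.0, 132.0], [294.0, 147.0]]
wrist [0.095 0.571 0.385]
```

```bash
cd pics; python3 -c "
import cv2
for n in ['scene0','side0','wrist0']:
    cv2.imwrite(n+'b.png',cv2.resize(cv2.imread(n+'.png'),(800,600),interpolation=cv2.INTER_CUBIC))"
```

```text
(no output)
```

View pics/scene0b.png

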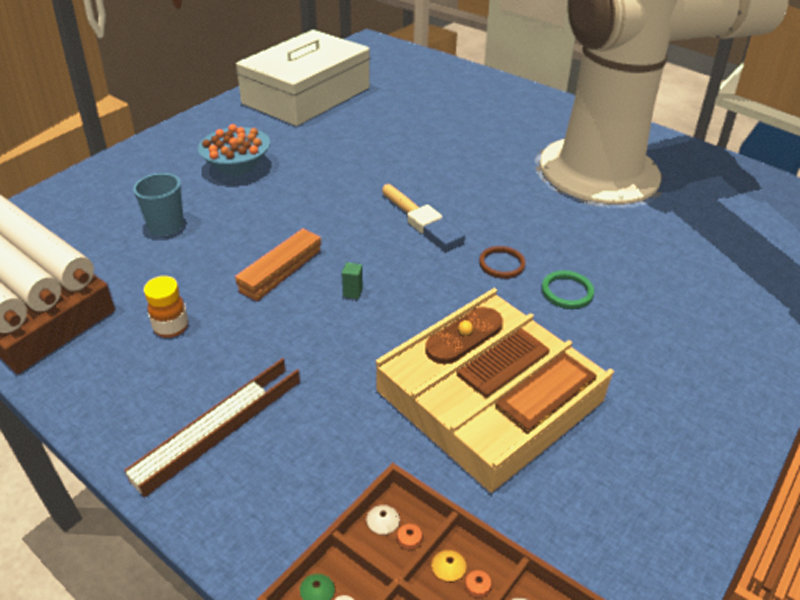

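View pics/side0b.png

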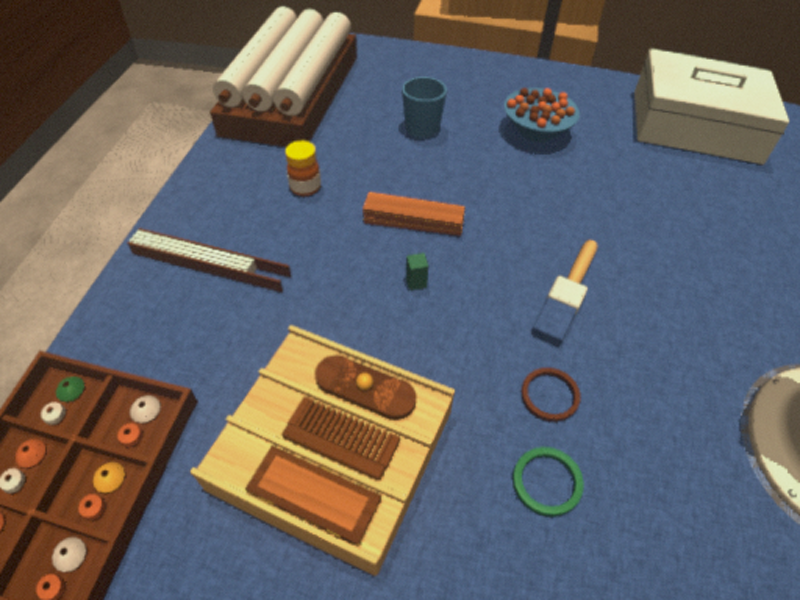

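The scene view shows the step at (310,245) in original pixels with the case in its right-hand lane (350,250). The pile is at (179,168), and the comb and paperweight are in the other two lanes. Next I'll fit box models to the masks in both views.

```bash
cat >> h.py <<'E'
from scipy.optimize import minimize
def box(x,y,yaw,L,W,z0,z1):
    c,s_=np.cos(yaw),np.sin(yaw);P=[]
    for z in (z0,z1):
        for a,b in ((1,1),(1,-1),(-1,-1),(-1,1)):
            X,Y=a*L/2,b*W/2;P.append([x+c*X-s_*Y,y+s_*X+c*Y,z])
    return np.array(P)
def iou(s,mask,P,K=4):
    q=proj(s,P); h=cv2.convexHull(q.astype(np.float32))
    im=np.zeros((384*K,512*K),np.uint8);cv2.fillConvexPoly(im,np.round((h+.5)*K-.5).astype(np.int32),1)
    m=cv2.resize(mask.astype(np.uint8),None,fx=K,fy=K,interpolation=0)
    return (im&m).sum()/max(1,(im|m).sum())
def fit(views,dims,x0):
    f=lambda p:-sum(iou(s,m,box(*p,*dims)) for s,m in views)/len(views)
    S=np.array([x0]+[np.array(x0)+d for d in ([.02,0,0],[0,.02,0],[0,0,.15])])
    for _ in range(2):
        o=minimize(f,S[0],method='Nelder-Mead',options=dict(initial_simplex=S,xatol=1e-4,fatol=1e-4))
        S=np.array([o.x]+[o.x+d for d in ([-.006,0,0],[0,-.006,0],[0,0,-.05])])
    return o.x,-o.fun
def draw(s,P,im,col=(0,255,0)):
    q=np.round(proj(s,P)*1.5625).astype(int)
    for i in range(4):
        for a,b in ((i,(i+1)%4),(i+4,(i+1)%4+4),(i,i+4)): cv2.line(im,tuple(map(int,q[a])),tuple(map(int,q[b])),col,1)
DIM=dict(case=(.12,.05,.045,.055),step=(.2,.193,0,.05),pile_top=(.14,.036,.014,.028))
E
cat > loc.py <<'E'
from h import *
V={n:snapshot(n) for n in ('scene','side')}
ims={n:cv2.resize(V[n]['color'],(800,600),interpolation=cv2.INTER_CUBIC) for n in V}
for l in DIM:
    ms=[]
    for n in V:
        f=finder.silhouettes(l,V[n])
        if f: ms.append((V[n],f[0]['mask'],f[0]['position'],n))
    p=at_z(ms[0][0],[[ms[0][2][1],ms[0][2][0]]],DIM[l][3])[0]
    for sub in ([m for m in ms],)+tuple([m] for m in ms):
        best=max((fit([m[:2] for m in sub],DIM[l],[p[0],p[1],y]) for y in (-.5,0,.5)),key=lambda t:t[1])
        print(l,[m[3] for m in sub],np.round(best[0],4),round(best[1],3))
        if len(sub)==2:
            for n in V: draw(V[n],box(*best[0],*DIM[l]),ims[n])
for n in V: cv2.imwrite(f'pics/fit_{n}.png',ims[n])
E
python3 loc.py
```

```text
case ['scene', 'side'] [ 0.5567  0.1945 -0.1801] 0.941
case ['scene'] [ 0.5572  0.1928 -0.1704] 0.953
case ['side'] [ 0.5556  0.1953 -0.1778] 0.971
step ['scene', 'side'] [ 0.5622  0.1286 -0.1842] 0.596
step ['scene'] [0.5655 0.1251 1.3781] 0.626
step ['side'] [ 0.5607  0.1299 -0.1865] 0.584
pile_top ['scene'] [ 0.5557 -0.2363  0.0497] 0.921
pile_top ['scene'] [ 0.5557 -0.2363  0.0497] 0.921
```

View fit.

```bash
sed -i "s/if f: ms.append((V\[n\],f\[0\]\['mask'\]/if f:\n            m=f[0]['mask'].astype(np.uint8)\n            if l=='step':\n                h=cv2.convexHull(np.argwhere(m)[:,::-1].astype(np.int32));cv2.fillConvexPoly(m,h,1)\n            ms.append((V[n],m/" loc.py; python3 loc.py
```

```text
case ['scene', 'side'] [ 0.5562  0.194  -0.192 ] 0.937
case ['scene'] [ 0.557   0.1928 -0.184 ] 0.948
case ['side'] [ 0.5556  0.1952 -0.1857] 0.954
step ['scene', 'side'] [ 0.5623  0.1279 -0.1906] 0.977
step ['scene'] [ 0.5627  0.1264 -0.1882] 0.982
step ['side'] [ 0.5622  0.1297 -0.1978] 0.981
pile_top ['scene', 'side'] [ 0.5541 -0.2329  0.0313] 0.911
pile_top ['scene'] [ 0.5551 -0.2356  0.0664] 0.927
pile_top ['side'] [ 0.5534 -0.2319  0.0263] 0.959
```

View pics/fit_side.png

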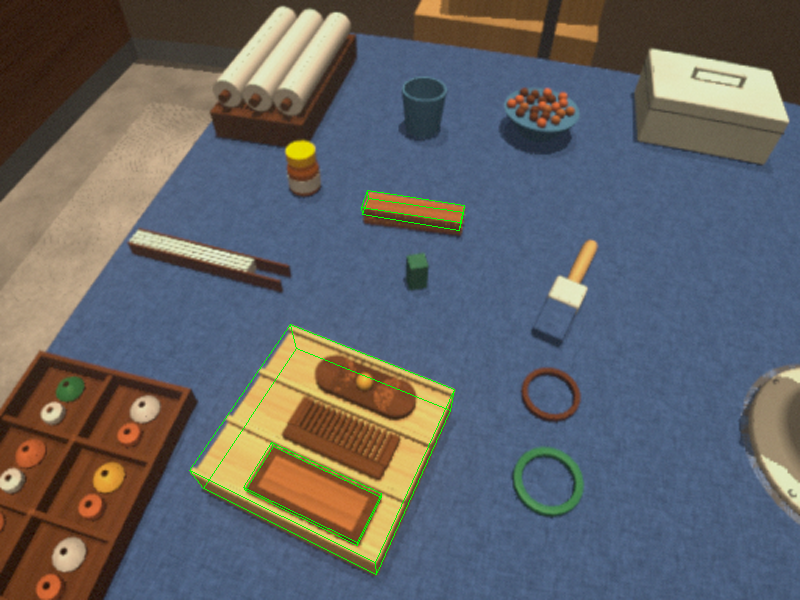

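View pics/fit_scene.png

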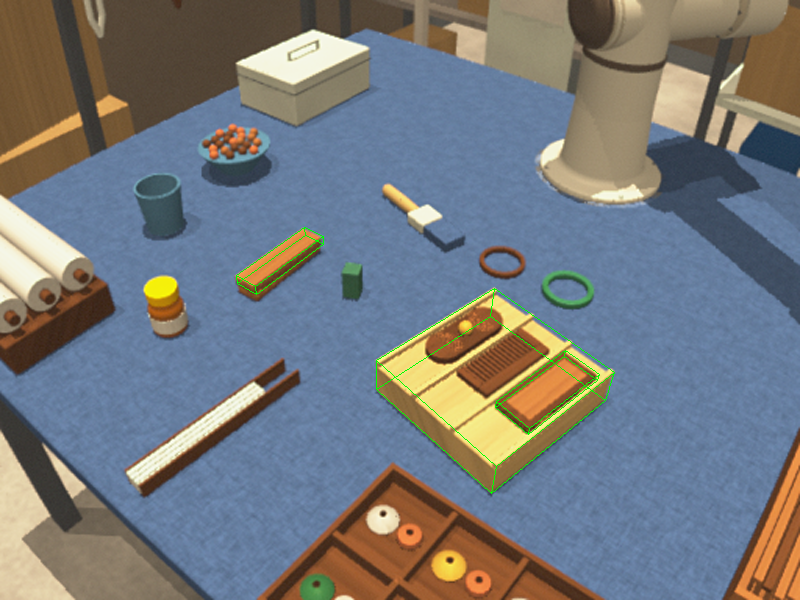

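```bash
cat >> h.py <<'E'
from scipy.spatial.transform import Rotation as Ro
def rel(p,yaw):
    """world TCP target, jaw (tool x) yaw -> dx,dy,dz cm, turn deg"""
    st=get_state();q=st['ee_rot'];R=Ro.from_quat([q[1],q[2],q[3],q[0]]).as_matrix()
    d=R.T@(np.array(p)-st['tool_pos'])*100
    y0=np.arctan2(R[1,0],R[0,0]);t=-np.rad2deg((yaw-y0+np.pi/2)%np.pi-np.pi/2)
    return np.round(np.r_[d,t],2)
STEP=(.5623,.128,-.19)
def onstep(x,y,S=STEP):
    c,s=np.cos(S[2]),np.sin(S[2]);return np.array([S[0]+c*x-s*y,S[1]+s*x+c*y])
E
python3 - <<'E'
from h import *
p=onstep(.066,.063);print(p,rel([*p,.33],-.19+np.pi/2), Ro.from_quat(np.roll(get_state()['ee_rot'],-1)).as_matrix().round(3))
E
```

```text
[0.63901039 0.17740158] [-22.41  56.27   7.47  -5.55] [[ 0.283  0.959  0.   ]
 [ 0.959 -0.283  0.   ]
 [ 0.     0.    -1.   ]]
```

Emit:
arm_command --pt "-7.5 18.8 2.5 -5.55 0" --pt "-15 37.5 5 -5.55 0" --pt "-22.4 56.3 7.5 -5.55 0" --pt "-22.4 56.3 7.5 -5.55 0" --pt "-22.4 56.3 7.5 -5.55 0" --pt "-22.4 56.3 7.5 -5.55 0" --pt "-22.4 56.3 7.5 -5.55 0" --pt "-22.4 56.3 7.5 -5.55 0" --pt "-22.4 56.3 7.5 -5.55 0" --pt "-22.4 56.3 7.5 -5.55 0" --pt "-22.4 56.3 7.5 -5.55 0" --pt "-22.4 56.3 7.5 -5.55 0" --pt "-22.4 56.3 7.5 -5.55 0" --pt "-22.4 56.3 7.5 -5.55 0" --pt "-22.4 56.3 7.5 -5.55 0" --pt "-22.4 56.3 7.5 -5.55 0" --pt "-22.4 56.3 7.5 -5.55 0" --pt "-22.4 56.3 7.5 -5.55 0" --pt "-22.4 56.3 7.5 -5.55 0" --pt "-22.4 56.3 7.5 -5.55 0"

```text
t: 3.07
tool_pos: [0.6385, 0.1786, 0.3301]
ee_rot: [-0.0, 0.77, 0.638, 0.0]
wrist_force: [-0.1, 0.2, -0.6]
finger_gap: 0.0003
```

```bash
python3 - <<'E'
from h import *
p=onstep(.066,.063);print(get_state()['t'],rel([*p,.24],-.19+np.pi/2))
for n in ('side','wrist'):
    s=snapshot(n);cv2.imwrite(f'pics/a_{n}.png',s['color'])
E
```

```text
3.0667 [-0.11  0.07  9.01  0.1 ]
```

View pics/a_side.png

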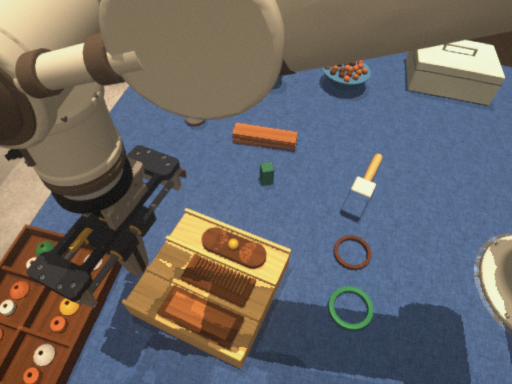

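View pics/a_wrist.png

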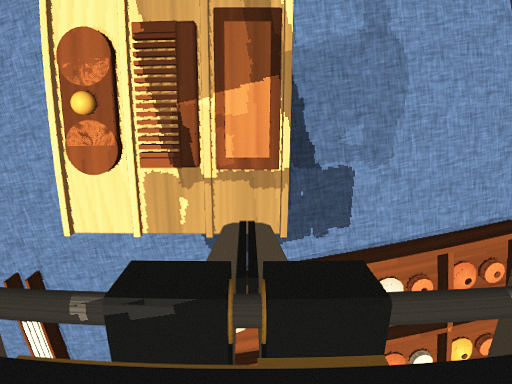

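The wrist view shows the closed fingers, tips near (248,225), over the bare deck behind the case in its lane (case spans columns 213–282). I'll lower them.

Emit:
arm_command --pt "-0.1 0.1 3.5 0 0" --pt "-0.1 0.1 6 0 0" --pt "-0.1 0.1 7.5 0 0" --pt "-0.1 0.1 8.5 0 0" --pt "-0.1 0.1 9 0 0" --pt "-0.1 0.1 9.2 0 0" --pt "-0.1 0.1 9.2 0 0" --pt "-0.1 0.1 9.2 0 0"

```text
t: 3.83
tool_pos: [0.6406, 0.1763, 0.2392]
ee_rot: [0.001, 0.771, 0.637, 0.001]
wrist_force: [-0.0, 0.1, -0.1]
finger_gap: 0.0006
```

```bash
python3 - <<'E'
from h import *
print(get_state()['wrist_force'])
for n in ('side','wrist','scene'):
    s=snapshot(n);cv2.imwrite(f'pics/b_{n}.png',s['color'])
E
```

```text
[-0.03319442  0.10261408 -0.07203693]
```

View pics/b_wrist.png

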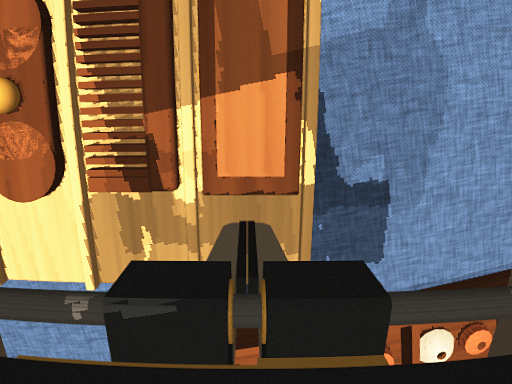

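View pics/b_scene.png

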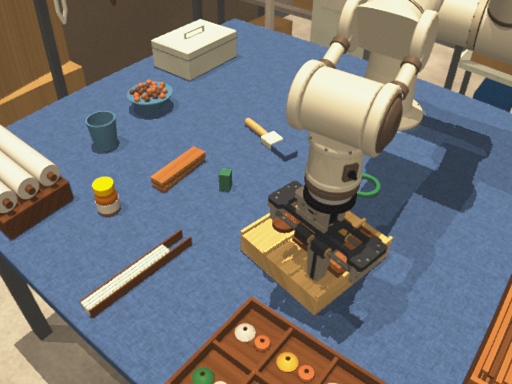

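Emit:
arm_command --pt "0 -0.5 0.12 0 0" --pt "0 -1.0 0.12 0 0" --pt "0 -1.3 0.12 0 0" --pt "0 -1.6 0.12 0 0" --pt "0 -1.9 0.12 0 0" --pt "0 -2.2 0.12 0 0" --pt "0 -2.6 0.12 0 0" --pt "0 -3.0 0.12 0 0" --pt "0 -3.4 0.12 0 0" --pt "0 -3.8 0.12 0 0" --pt "0 -4.2 0.12 0 0" --pt "0 -4.6 0.12 0 0" --pt "0 -5.0 0.12 0 0" --pt "0 -5.4 0.12 0 0" --pt "0 -5.7 0.12 0 0" --pt "0 -6.0 0.12 0 0" --pt "0 -6.2 0.12 0 0" --pt "0 -6.3 0.12 0 0"

```text
t: 5.48
tool_pos: [0.578, 0.1882, 0.2365]
ee_rot: [-0.0, 0.771, 0.637, -0.0]
wrist_force: [0.7, -0.6, 0.8]
finger_gap: 0.0002
```

```bash
python3 - <<'E'
from h import *
for n in ('side','wrist'):
    s=snapshot(n);cv2.imwrite(f'pics/c_{n}.png',s['color'])
    f=finder.silhouettes('case',s);print(n,[(round(a['confidence'],2),a['mask'].sum(),a['position']) for a in f])
p=get_state()['tool_pos'];print('finger step x',(p[0]-.5623)*.9819+(p[1]-.128)*-.1889)
E
```

```text
side [(0.78, np.int64(2882), [329.6, 232.6])]
wrist [(0.66, np.int64(23172), [109.2, 252.9])]
finger step x 0.0042849413968026745
```

View pics/c_side.png

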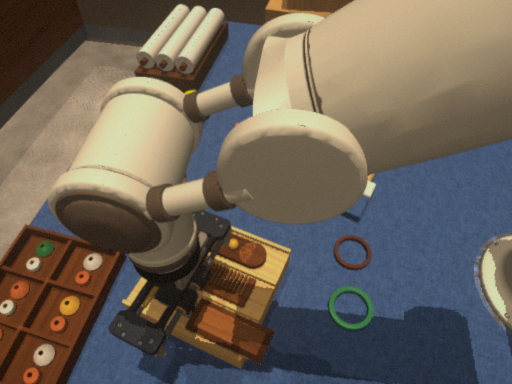

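View pics/c_wrist.png

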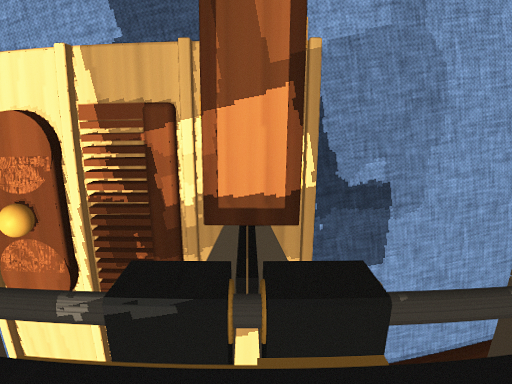

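The side view shows the case hanging out over the near edge at (265,345). The wrist view shows its far end at row 223, straight and touching the fingers. I'll push it about 14 mm more, hold, then raise the tool.

Emit:
arm_command --pt "0 -0.3 0.05 0 0" --pt "0 -0.7 0.05 0 0" --pt "0 -1.1 0.05 0 0" --pt "0 -1.3 0.05 0 0" --pt "0 -1.4 0.05 0 0" --pt "0 -1.4 0.05 0 0" --pt "0 -1.4 0 0 0" --pt "0 -1.0 0 0 0" --pt "0 -0.5 0 0 0" --pt "0 -0.5 -3 0 0" --pt "0 -0.5 -7 0 0.3" --pt "0 -0.5 -10 0 0.7" --pt "0 -0.5 -10 0 0.85" --pt "0 -0.5 -10 0 0.85"

```text
t: 6.85
tool_pos: [0.5745, 0.189, 0.3392]
ee_rot: [0.002, 0.771, 0.637, 0.002]
wrist_force: [0.5, -0.8, -0.4]
finger_gap: 0.0252
```

```bash
python3 - <<'E'
from h import *
W=snapshot('wrist');cv2.imwrite('pics/d_wrist.png',W['color']);f=finder.silhouettes('case',W)
S=snapshot('side');cv2.imwrite('pics/d_side.png',S['color']);g=finder.silhouettes('case',S)
for v in ([(S,g[0]['mask'])],[(W,f[0]['mask'])]):
    b=fit(v,DIM['case'],[.495,.205,-.19]);d=b[0][:2]-[.5623,.128]
    print(np.round(b[0],4),round(b[1],3),'step',d@[.9819,-.1889],d@[.1889,.9819])
E
```

```text
[ 0.494   0.2075 -0.1982] 0.968 step -0.08211857069173926 0.06518099646582261
[ 0.4937  0.2071 -0.1986] 0.979 step -0.08228571192051275 0.06467669531190573
```

View pics/d_wrist.png

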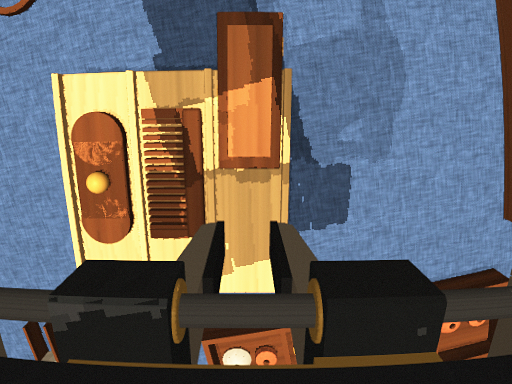

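View pics/d_side.png

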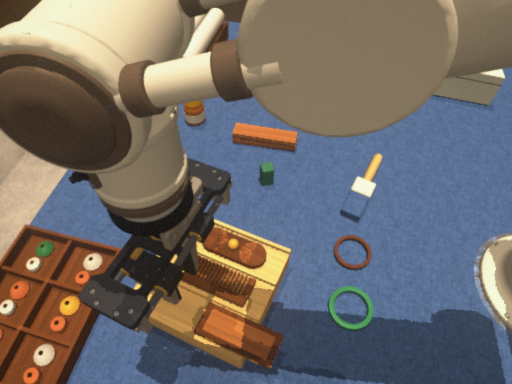

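```bash
python3 - <<'E'
from h import *
y=-.194;c=np.array([.494,.2073])-.039*np.array([np.cos(y),np.sin(y)])
print(c,rel([*c,.32],y+np.pi/2))
E
```

```text
[0.4557316  0.21481863] [  0.33 -11.99   1.48   0.23]
```

Emit:
arm_command --pt "0.1 -3.5 0 0.2 0.9" --pt "0.2 -7 0 0.2 0.9" --pt "0.3 -10 0 0.2 0.9" --pt "0.3 -11.6 1 0.2 0.9" --pt "0.3 -12 2 0.2 0.9" --pt "0.3 -12 4 0.2 0.9" --pt "0.3 -12 6 0.2 0.9" --pt "0.3 -12 6 0.2 0.9" --pt "0.3 -12 6 0.2 0.9"

```text
t: 7.8
tool_pos: [0.4558, 0.2143, 0.2747]
ee_rot: [-0.001, 0.772, 0.635, -0.002]
wrist_force: [0.1, 0.2, 0.3]
finger_gap: 0.0825
```

```bash
python3 - <<'E'
from h import *
W=snapshot('wrist');cv2.imwrite('pics/e_wrist.png',W['color'])
y=-.194;c=np.array([.494,.2073])-.039*np.array([np.cos(y),np.sin(y)])
print(c,rel([*c,.2205],y+np.pi/2))
S=snapshot('scene');cv2.imwrite('pics/e_scene.png',S['color'])
E
```

```text
[0.4557316  0.21481863] [ 0.03 -0.07  5.56  0.01]
```

View pics/e_wrist.png

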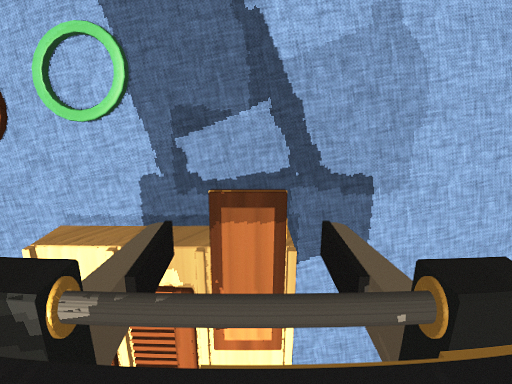

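View pics/e_scene.png

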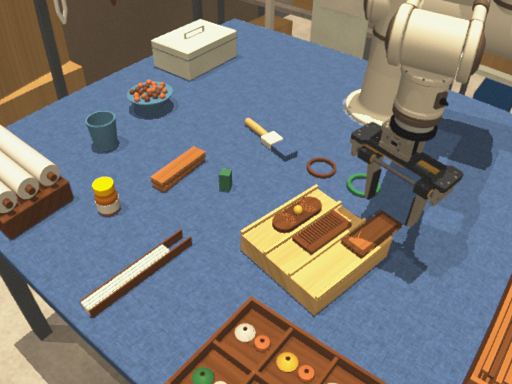

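The jaws straddle the overhanging part: case columns 209–288, fingers at 172 and 322. I'll lower, then close.

Emit:
arm_command --pt "0 0 2.5 0 0.9" --pt "0 0 4.2 0 0.9" --pt "0 0 5.2 0 0.9" --pt "0 0 5.5 0 0.9" --pt "0 0 5.5 0 0.9" --pt "0 0 5.5 0 0.9" --pt "0 0 5.5 0 0.4" --pt "0 0 5.5 0 0.4" --pt "0 0 5.5 0 0.4" --pt "0 0 5.5 0 0.4" --pt "0 0 5.5 0 0.4" --pt "0 0 5.5 0 0.4" --pt "0 0 5.5 0 0.4"

```text
t: 8.98
tool_pos: [0.4561, 0.2147, 0.2217]
ee_rot: [0.0, 0.772, 0.636, 0.0]
wrist_force: [-0.7, 0.3, 1.4]
finger_gap: 0.0498
```

Emit:
arm_command --pt "0 0 0 0 0" --pt "0 0 0 0 0" --pt "0 0 -0.3 0 0" --pt "0 0 -0.8 0 0" --pt "0 0 -1.5 0 0" --pt "0 0 -2.5 0 0" --pt "0 0 -4 0 0" --pt "0 0 -6 0 0" --pt "0 0 -8 0 0" --pt "0 0 -10 0 0" --pt "0 0 -11.5 0 0" --pt "0 0 -12 0 0" --pt "0 0 -12 0 0" --pt "0 0 -12 0 0"

```text
t: 10.15
tool_pos: [0.4559, 0.2146, 0.3414]
ee_rot: [-0.0, 0.772, 0.636, -0.0]
wrist_force: [0.1, 0.4, -1.2]
finger_gap: 0.0497
```

```bash
python3 - <<'E'
from h import *
S={n:snapshot(n) for n in ('scene','side')}
for n in S: save(S[n],'f_'+n)
for l in ('pile_top',):
    ms=[(n,finder.silhouettes(l,S[n])) for n in S]
    for n,f in ms:
        for a in f[:1]:
            b=max((fit([(S[n],a['mask'])],DIM[l],[.554,-.234,y]) for y in (0,.07)),key=lambda t:t[1]);print(n,np.round(b[0],4),b[1])
W=snapshot('wrist');save(W,'f_wrist');f=finder.silhouettes('case',W)[0]
dz=get_state()['tool_pos'][2]-.2217
d=(.12,.05,.045+dz,.055+dz);b=fit([(W,f['mask'])],d,[.494,.207,-.19]);print(np.round(b[0],4),b[1])
p=box(*b[0],*d);st=get_state();R=Ro.from_quat(np.roll(st['ee_rot'],-1)).as_matrix()
print('case in tool',(R.T@(np.array([*b[0][:2],.045+dz])-st['tool_pos'])).round(4),st['finger_gap'],st['tool_pos'])
E
```

```text
scene [ 0.5557 -0.2362  0.0436] 0.9443339960238568
[ 0.4936  0.2068 -0.1954] 0.674406027376823
case in tool [-0.0002  0.0388  0.1766] 0.049466925930883615 [0.4558166  0.21457374 0.34062091]
```

View pics/f_scene.png

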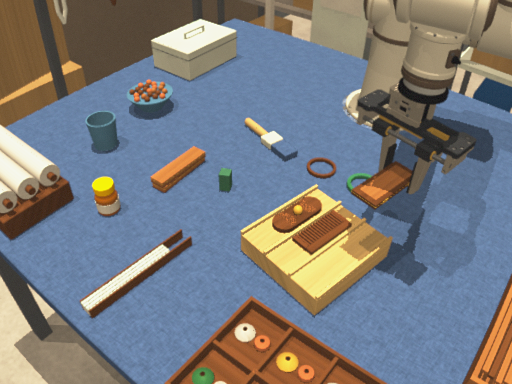

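View pics/f_side.png

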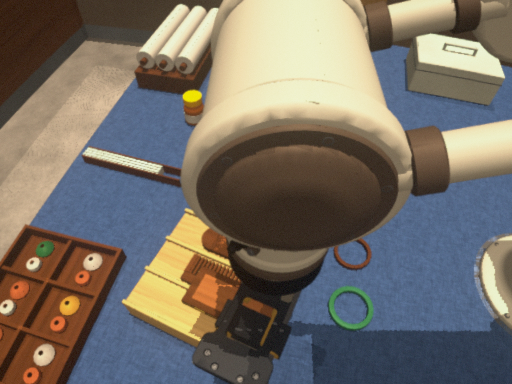

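```bash
python3 - <<'E'
from h import *
y=.045;c=np.array([.5545,-.234])-.039*np.array([np.cos(y),np.sin(y)])
print(c,rel([*c,.32],y+np.pi/2))
E
```

```text
[ 0.51553948 -0.23575441] [-43.04  14.52   2.07 -13.66]
```

Emit:
arm_command --pt "-1 0.3 0 -0.5 0" --pt "-3 1 0 -1 0" --pt "-6 2 0 -2 0" --pt "-9 3 0 -3 0" --pt "-12 4 0 -4 0" --pt "-15 5 0 -5 0" --pt "-18 6 0 -6 0" --pt "-21 7 0 -7 0" --pt "-24 8.1 0 -8 0" --pt "-27 9.1 0 -9 0" --pt "-30 10.1 0 -10 0" --pt "-33 11.1 0 -11 0" --pt "-36 12.1 0 -12 0" --pt "-38.5 13 0 -13 0" --pt "-40.5 13.7 0.5 -13.7 0" --pt "-42 14.2 1 -13.7 0" --pt "-42.8 14.4 1.5 -13.7 0" --pt "-43 14.5 2 -13.7 0" --pt "-43 14.5 2 -13.7 0" --pt "-43 14.5 2 -13.7 0"

```text
t: 12.12
tool_pos: [0.5155, -0.2343, 0.3208]
ee_rot: [-0.001, 0.691, 0.723, 0.0]
wrist_force: [0.5, 0.3, -0.1]
finger_gap: 0.0495
```

```bash
python3 - <<'E'
from h import *
st=get_state();print(st['tool_pos'])
S={n:snapshot(n) for n in ('scene','side','wrist')}
for n in S:
    save(S[n],'g_'+n)
    for l in ('pile_top','case'):
        z=st['tool_pos'][2]-.2217 if l=='case' else 0
        d=DIM[l][:2]+(DIM[l][2]+z,DIM[l][3]+z)
        for f in finder.silhouettes(l,S[n])[:1]:
            b=fit([(S[n],f['mask'])],d,[.5545,-.234,.04]);print(n,l,np.round(b[0],4),round(b[1],3),round(f['confidence'],2))
E
```

```text
[ 0.51553961 -0.23428501  0.32082162]
scene pile_top [ 0.555  -0.2364  0.0389] 0.948 0.7
scene case [ 0.5579 -0.233   0.0598] 0.877 0.56
side pile_top [ 0.5533 -0.2307  0.0429] 0.926 0.78
side case [ 0.5542 -0.2319  0.0125] 0.66 0.79
wrist pile_top [ 0.5542 -0.2337  0.0301] 0.384 0.9
wrist case [ 0.5551 -0.2324  0.0393] 0.685 0.59
```

View pics/g_scene.png

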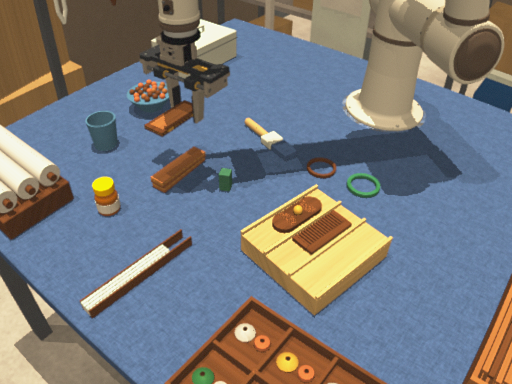

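View pics/g_side.png

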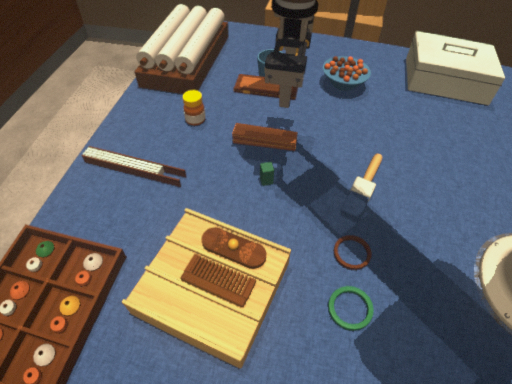

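View pics/g_wrist.png

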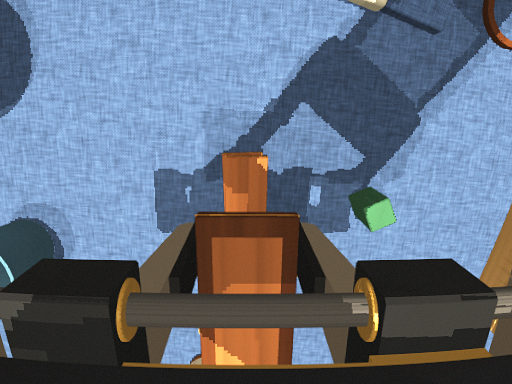

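Scene, side and wrist agree to a few mm: the pile is at about (.5545,-.2345) with yaw .04, and the case is level above it, about 1.5 mm off in y. I'll descend to just above it.

Emit:
arm_command --pt "-0.1 0 2 0 0" --pt "-0.1 0 4.5 0 0" --pt "-0.1 0 7 0 0" --pt "-0.1 0 9 0 0" --pt "-0.1 0 10.2 0 0" --pt "-0.1 0 10.8 0 0" --pt "-0.1 0 10.8 0 0" --pt "-0.1 0 10.8 0 0"

```text
t: 13.23
tool_pos: [0.5162, -0.2365, 0.2144]
ee_rot: [0.001, 0.691, 0.723, 0.0]
wrist_force: [0.2, -1.3, -0.5]
finger_gap: 0.0495
```

```bash
python3 - <<'E'
from h import *
st=get_state();print(st['tool_pos'],st['wrist_force'])
S={n:snapshot(n) for n in ('scene','side')}
ims=[]
for n in S:
    c=[proj(S[n],[.555,-.234,.03])[0]];u,v=map(int,c[0])
    ims.append(cv2.resize(S[n]['color'][max(0,v-45):v+45,u-65:u+65],(780,540),interpolation=cv2.INTER_CUBIC)[:540])
    cv2.imwrite(f'pics/h_{n}.png',ims[-1])
E
```

```text
[ 0.5161546  -0.23650976  0.21436318] [ 0.17132485 -1.3200877  -0.54059261]
```

View pics/h_scene.png

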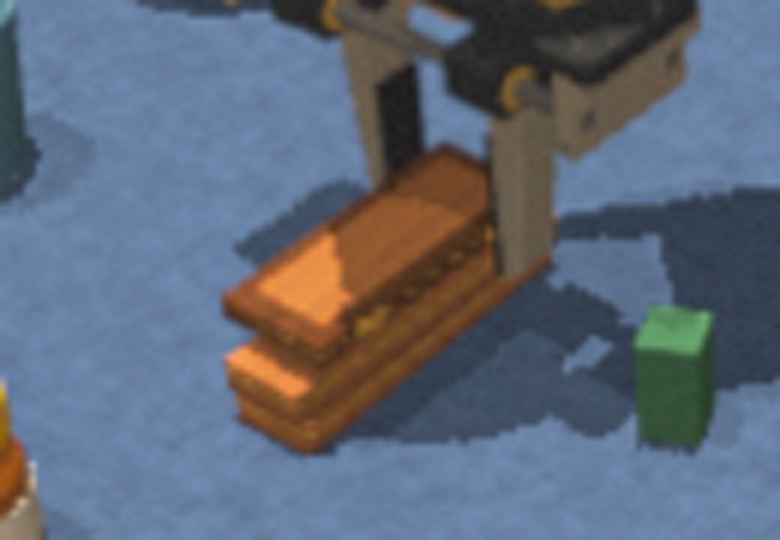

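View pics/h_side.png

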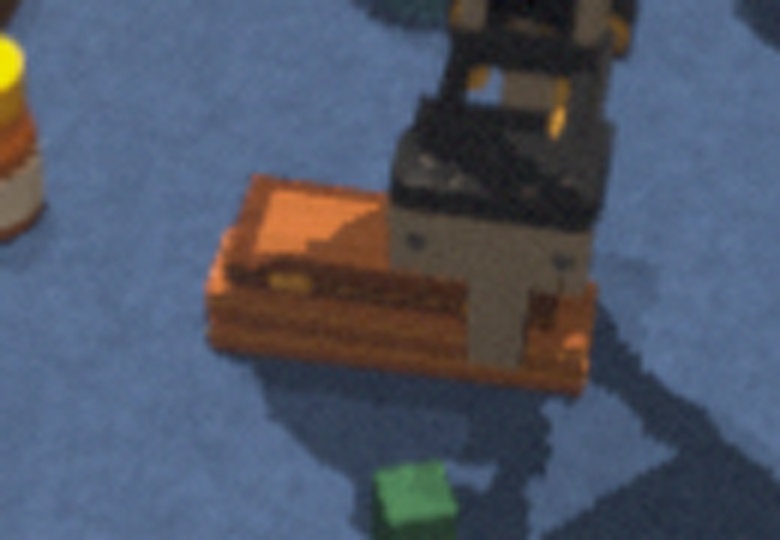

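The crops show the case level and centred about 1 cm above the pile, with the green block clear of the fingers.

Emit:
arm_command --pt "0 0 0.3 0 0" --pt "0 0 0.6 0 0" --pt "0 0 0.8 0 0" --pt "0 0 0.9 0 0" --pt "0 0 0.9 0 0"

```text
t: 13.75
tool_pos: [0.5158, -0.2362, 0.2048]
ee_rot: [-0.0, 0.691, 0.723, -0.0]
wrist_force: [-0.1, 0.3, 2.9]
finger_gap: 0.0498
```

Emit:
arm_command --pt "0 0 0.05 0 0" --pt "0 0 0.05 0 0" --pt "0 0 0.05 0 0.6" --pt "0 0 0.05 0 0.65" --pt "0 0 0.05 0 0.7" --pt "0 0 0.05 0 0.75" --pt "0 0 0.05 0 0.75" --pt "0 0 0.05 0 0.75"

```text
t: 14.42
tool_pos: [0.5157, -0.2362, 0.2039]
ee_rot: [-0.0, 0.691, 0.723, -0.0]
wrist_force: [-1.0, 0.1, -0.2]
finger_gap: 0.0691
```

```bash
python3 - <<'E'
from h import *
W=snapshot('wrist');save(W,'i_wrist')
E
```

```text
(no output)
```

View pics/i_wrist.png

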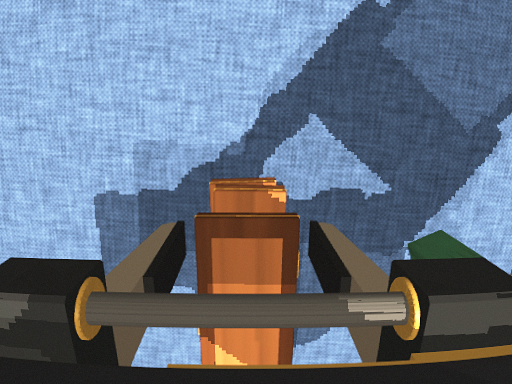

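The case (columns 195–300) is free of both fingers (185 and 310). I'll go straight up.

Emit:
arm_command --pt "0 0 -0.5 0 0.75" --pt "0 0 -2 0 0.75" --pt "0 0 -4 0 0.75" --pt "0 0 -7 0 0.75" --pt "0 0 -11 0 0.75" --pt "0 -3 -14 0 0.75" --pt "0 -7 -15 0 0.75" --pt "0 -11 -15 0 0.75" --pt "0 -14 -15 0 0.75" --pt "0 -15 -15 0 0.75" --pt "0 -15 -15 0 0.75" --pt "0 -15 -15 0 0.75"

```text
t: 15.47
tool_pos: [0.3661, -0.2433, 0.3545]
ee_rot: [0.001, 0.691, 0.723, 0.0]
wrist_force: [1.1, -0.1, -0.4]
finger_gap: 0.0695
```

```bash
python3 - <<'E'
from h import *
S={n:snapshot(n) for n in ('scene','side','wrist')}
for n in S:
    if n!='wrist':
        u,v=map(int,proj(S[n],[.555,-.234,.03])[0])
        cv2.imwrite(f'pics/j_{n}.png',cv2.resize(S[n]['color'][max(0,v-45):v+45,u-65:u+65],(780,540),interpolation=cv2.INTER_CUBIC))
    else: save(S[n],'j_wrist')
    for l,d in (('case',(.12,.05,.028,.038)),('pile_top',DIM['pile_top'])):
        for f in finder.silhouettes(l,S[n])[:1]:
            b=fit([(S[n],f['mask'])],d,[.5545,-.234,.04]);print(n,l,np.round(b[0],4),round(b[1],3))
E
```

```text
scene case [ 0.5548 -0.2371  0.0554] 0.931
scene pile_top [ 0.5561 -0.2343  0.0528] 0.215
side case [ 0.5541 -0.2327  0.0445] 0.949
side pile_top [ 0.5531 -0.2309  0.033 ] 0.272
wrist case [ 0.5877 -0.2328  0.0425] 0.635
wrist pile_top [ 0.5539 -0.233   0.0381] 0.078
```

View pics/j_scene.png

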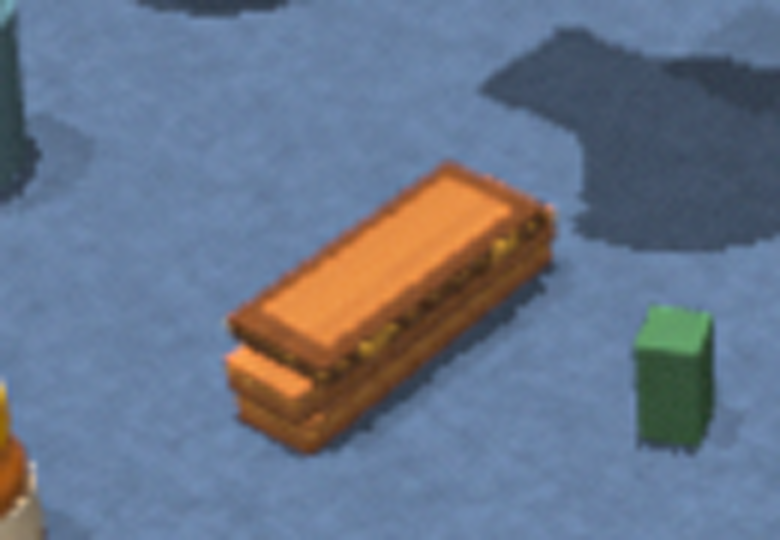

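View pics/j_side.png

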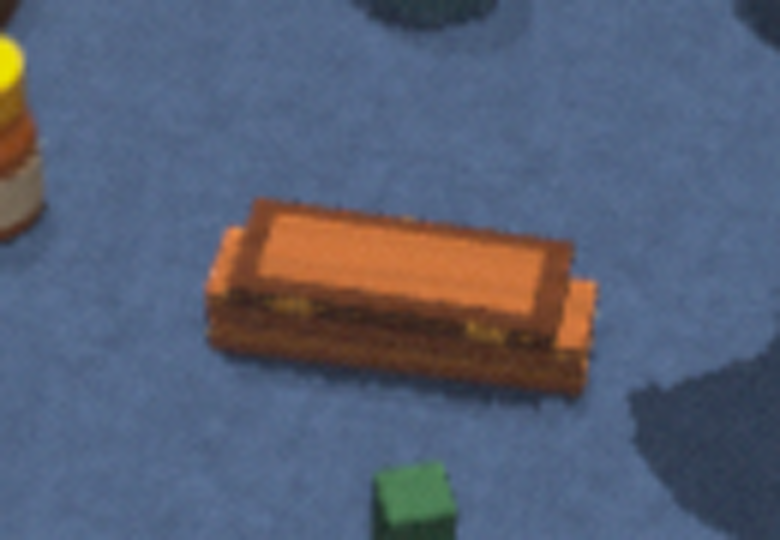

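Both crops show the case lying flat, centred and aligned on the pile, with about 10 mm of the box showing at each end, and the pile has not moved. I'll hand in.

```bash
python3 -c "
from plant import r,get_state
print(get_state()['t'],r.job_done())"
```

```text
the job is handed in; nothing more can be done
15.9167 None
```

The case now lies flat on the two hairpin boxes, and I handed the job in at 15.9 s of the allowed 53 s; no verdict is reported.

**What I did:** I pushed the case along its lane with the closed fingers from behind, until it stuck out about 42 mm (case x about -0.082 m in the step's frame). I then gripped the overhanging part across its width, carried it level to the pile and set it down with about 3 N. I opened the jaws to about 69 mm and backed the arm off, clear of everything.

**Last checks:**
- **Position:** the fits put the case at about (0.5545, -0.235) with yaw about 0.05 rad. The pile, measured before placing, was at about (0.5545, -0.2345) with yaw about 0.04 rad. That leaves a few mm and about 1° of error.
- **Pile:** the pictures show it level and not visibly moved.

**Checks that disagreed:**
- The scene and side cameras differ by about 4 mm in y, which is small against the 18 mm limit.
- After placing, the case hides most of the upper box, so the box fits overlapped poorly (0.08 to 0.27). I judged the box's position from the pictures instead.
- The last wrist-camera fit of the case was about 33 mm off in x, with poor overlap (0.64). I discarded it because the other two cameras agreed.

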